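Feed a jar-lid carrier through the guarded marking roller with a push stick

ROBOT

A 7-joint arm with a two-finger parallel gripper is mounted at the origin on the work surface. World frame = base frame: x ahead of the robot, y to its left, z up, the work surface at z = 0. Lengths are in m, angles in degrees, forces in N, time in s.
With the tool pointing down it reaches from about 0.425 to 0.875 m from the base axis. Payload 4.7 kg.
Tool frame: the origin (TCP) lies between the finger pads; the fingertips stand 8 mm ahead of it and the grasp point (between the pads) lies 11 mm behind it (env.tip_extent is the distance from the TCP to the fingertips, in m); z points along the fingers, y is the line along which they close (so a half turn about z gives the same grasp; the last joint's range is limited). The gripper opens to 87 mm and grips with 3 to 60 N. Pads are 19 mm wide; open, the fingers measure 117 mm over their backs; the gripper's body (75 mm by 190 mm) begins 51 mm behind the grasp point.
Start: joints at [-63.764, 18.392, -4.016, 83.108, 1.295, 78.541, -3.26], TCP at [0.279, 0.587, 0.231] pointing down, gripper open.
Joint ranges: [-163.93, 163.93], [-17.29, 119.83], [-79.2, 71.16], [3.27, 140.29], [-89.18, 269.18], [5.43, 117.66], [-154.24, 154.24]. Speed limits (degrees/s): [147.25, 147.25, 180, 180, 180, 180, 180].

INTERFACE

Orientations are given as [roll, pitch, yaw] about the fixed x, y, z axes, in that order (R = Rz(yaw) Ry(pitch) Rx(roll)).
In Python, from cell import sensors, vision, workorder, env gives the robot as it stands.
- The arm moves only by the tool drive_tool, never from a script. Its argument "moves" is a list of rows, each an object of numbers: "x", "y", "z": the shift along the tool's x, y, z in mm; "rx", "ry", "rz": the turn, a rotation vector about the tool's x, y, z in rad; "fingers": the closure, from -1 (fully open) to 1 (shut). In form: [{"x": .., "y": .., "z": .., "rx": .., "ry": .., "rz": .., "fingers": ..}, ...]. A call has 1 to 20 rows; each row is the pose to reach, as a shift and turn from the pose commanded when the call began, along the tool's axes at that moment; what a row does not reach only later rows make up. A row lasts 1/8 s, in which the tool goes at most 62.5 mm and 10.7 degrees, less where a joint would pass 70% of its speed; a pose out of reach is approached as far as the arm can. A call with a gripper value outside its range is refused whole. The fingers move at their own pace and stop on an object; "force" is the grip in N (left out, the last holds). Time passes only in rows, so rows that repeat a pose let the fingers close. It gives the time, the measured TCP pose, the force, the opening and the grip force at its end, in the units of the state.
- sensors.get_obs(): the state, without advancing time (a new reading comes with each control period).
- vision.read_camera(name): name is "scene" or "top"; returns a dict with "image" (384x512x3 uint8, red, green, blue), "fx", "fy", "cx", "cy" (pixels), "R" (3x3) and "t" (3): a world point X has camera coordinates R X + t. Camera axes: x right, y down, z forward; pixel columns grow to the right and rows downward; lengths in m; the calibration is good to about 2 mm. A picture is of the moment at which its call begins. There is no depth.
- workorder.sign_off(): hands the job in; it is judged then, once.
The state is a dict: "time_s": time; "qpos": joint angles; "joint_velocities": joint speeds; "effort": joint torques, N m; "tool_pos": TCP position; "tool_rot": TCP orientation; "force": force on the tool from outside, world axes, zero at the start; "wrist_torque": the same for the moment, N m; "grip_width": finger opening in m; "grasp_force": force on a finger pad.
Only numpy, scipy, OpenCV 4.12 (cv2) and the standard library are available. Lean on these libraries where they do the work, as an engineer would, in place of code of your own. Each camera call takes 0.05 s, during which the arm holds its last target. There are 200 camera calls.

TASK

Take the red push stick from its grey tray and use it, never the gripper itself, to feed the wooden lid carrier through the low yellow guard and under the marking roller until it meets the sprung end stop, wherever that is set today. Press it against the stop for a full second with about 10 newtons more than it takes to slide it, never bearing on the stop with more than 16. Leave the carrier there, resting on the stop, and lay the push stick back in its tray, keeping the gripper off the machine and leaving the jars and other things alone.

Things in the scene. Friction and masses are not known exactly. Their poses are not given: they have to be found in the camera images.
- press: Bench lid-marking press, fixed: grey bed 420 x 140 mm, bed surface 30 mm above the table. Origin on the table below the middle of the guard opening; x axis = feed direction (level, into the guard), z up. Bed from x = -190 (open infeed end) to +230 mm. A clear hood, top 79 mm above the bed, covers x = 0 to 230.
- press_mouth (a point): Point on the bed surface in the middle of the yellow guard's opening (press x = 0, y = 0; 30 mm above the table), same axes as the press. Opening 104 mm wide, 34 mm high; plate 8 mm thick. Aluminium fences, 14 mm high, funnel from 110 mm apart at x = -185 to 80 mm apart here, then stay 80 mm apart, all centred on y = 0.
- roller: Sprung black marking roller across the channel, 30 mm thick, its axis (origin) at press x = 30 mm, underside 18 mm above the bed. The 20 mm high carrier lifts it 2 mm: a bump of a few N as its front edge passes under (front at about x = 20 to 30 mm), then steady drag. Sliding the carrier takes 2 to 9 N in all. The drag also holds the carrier where it is left, against the pad.
- press_stop: End stop under the hood: dark rail (origin always at press x = 170, 75 mm above the table) carrying a blue block clamped at an unreported setting, with an orange sprung pad in front, 56 mm wide. The pad's face lies anywhere from press x = 120 to 175 mm; feel for it (or see it through the hood). It yields 1 mm per 6 N, bottoms out at 5 mm.
- carrier: Loose wooden lid carrier, block 110 long (x) x 76 wide x 20 mm high, 0.14 to 0.28 kg, a silver jar lid let into its top. Origin in the centre of its underside, x axis along its length, roughly in the feed direction. It starts on the infeed bed between the fences, its origin 80 to 120 mm before the guard opening.
- push_stick: Loose red push stick, 0.14 kg, lying flat. x axis along it towards the flat pushing tip; origin on its underside below the handle's middle. Blade 22 wide x 16 mm high, x = -55 to +160 mm (tip). Handle: upright block 22 mm thick (y), x = -40 to +40 mm, 16 to 60 mm above the underside; grip it across its thickness from above.
- stick_tray: Grey open tray 280 (x) x 70 (y) mm, walls 16 mm high and 4 mm thick, floor 4 mm thick, fixed on the table; origin in the centre of its underside. The stick lies in it with tip towards the tray's +x, its origin about 45 mm towards -x from the tray's.
- spare_carrier: A second, spare lid carrier lying flat on the table well away from the press (same size and look). Leave alone.
- jar_a: Amber preserve jar, 76 mm across and 122 mm high, behind the press. Leave alone.
- jar_b: Green preserve jar, same size, behind the press. Leave alone.
- jar_c: Amber preserve jar, same size, at the robot's left. Leave alone.
- jar_band: Loose brass jar band (ring), 74 mm across, 17 mm high. Leave alone.
- lid_stack: Stack of silver lids, 70 mm across and 24 mm high. Leave alone.
- tin: Small tin, 60 mm across and 90 mm high. Leave alone.
Not all that is in view belongs to the job. What is shaped like the carrier but green is not meant.

How it is judged:
By the outcome, as a careful person would: the job done as asked, in the order asked, and still so for the second after the job is handed in, with the robot touching nothing.
It also fails if it takes over 72 s, if anything falls off the work surface, if the arm or the gripper's body presses on something with over 40 N, if the wrist force passes 120 N, or if a joint passes its speed limit or range.

## Working session

There is one attempt and no reset: what is moved stays moved. The work goes in short steps, Python scripts to look and compute and a tool call to move; the robot and the scene stay as the last step left them, time stands still between calls to the robot, and variables do not carry over. Pictures are saved under pics/ and viewed, at most 13 in all, crops included, and the job is handed in when it is done.

Besides the shell and the picture viewer there is one more tool, called after ">>>" by a JSON object that holds its "method" and its "body", one argument or row to a line. drive_tool: Moves the arm, as the interface text tells. Its arguments: {"type":"object","properties":{"moves":{"type":"array"},"force":{"type":"number"}},"required":["moves"]}

```bash
mkdir -p pics; ls; cat > h.py <<'E'
import numpy as np, cv2
from cell import sensors, vision, workorder, env
def cam(n):
    c=vision.read_camera(n); c['R']=np.array(c['R']); c['t']=np.array(c['t']); return c
def ray(c,u,v,z):
    d=c['R'].T@np.array([(u-c['cx'])/c['fx'],(v-c['cy'])/c['fy'],1]); o=-c['R'].T@c['t']
    return o+d*(z-o[2])/d[2]
def proj(c,P):
    p=np.atleast_2d(P)@c['R'].T+c['t']; return np.c_[c['fx']*p[:,0]/p[:,2]+c['cx'],c['fy']*p[:,1]/p[:,2]+c['cy']]
def save(c,f,crop=None,s=1):
    im=c['image'][:,:,::-1]
    if crop: im=im[crop[1]:crop[3],crop[0]:crop[2]]
    cv2.imwrite('pics/'+f,cv2.resize(im,None,fx=s,fy=s,interpolation=cv2.INTER_CUBIC))
E
python3 - <<'E'
from h import *
import pickle
for n in('top','scene'):
    c=cam(n); pickle.dump(c,open(n+'.pkl','wb')); save(c,n+'.png',None,1.5)
    print(n,c['fx'],c['cx'],c['cy'],-c['R'].T@c['t'],c['R'].round(3).tolist())
print(sensors.get_obs())
E
```

```text
pics
top 401.0115600652306 260.4569365727445 184.88431270796625 [ 0.41949861 -0.06619539  1.36682954] [[0.026, -1.0, -0.014], [-0.994, -0.024, -0.111], [0.11, 0.017, -0.994]]
scene 456.32935363369154 249.23797427262568 191.98466944301205 [ 1.66353065 -0.0564235   0.91683344] [[0.0, 1.0, 0.012], [0.606, 0.009, -0.795], [-0.796, 0.007, -0.606]]
{'time_s': 0.1, 'qpos': array([-63.76664298,  18.43471535,  -4.01707488,  83.16581091,
         1.29509864,  78.54244719,  -3.26142607]), 'joint_velocities': array([ 0.03973133, -0.1221545 ,  0.009442  , -0.17336656,  0.04298228,
       -0.00482919,  0.00134883]), 'effort': array([ 5.51292669e-04, -4.92574668e+01, -4.05105958e-01, -3.13395917e+01,
       -6.41643419e-02,  3.95620940e-02,  5.40233782e-05]), 'tool_pos': array([0.27889458, 0.58660076, 0.22959061]), 'tool_rot': array([-1.79902270e+02,  5.05425311e-03,  1.54576254e+02]), 'force': array([-0.44582138,  0.58023375,  0.25144548]), 'wrist_torque': array([-0.01731377, -0.01521746,  0.02740139]), 'grasp_force': 0.0, 'grip_width': 0.08691447980221424}
```

View pics/top.png

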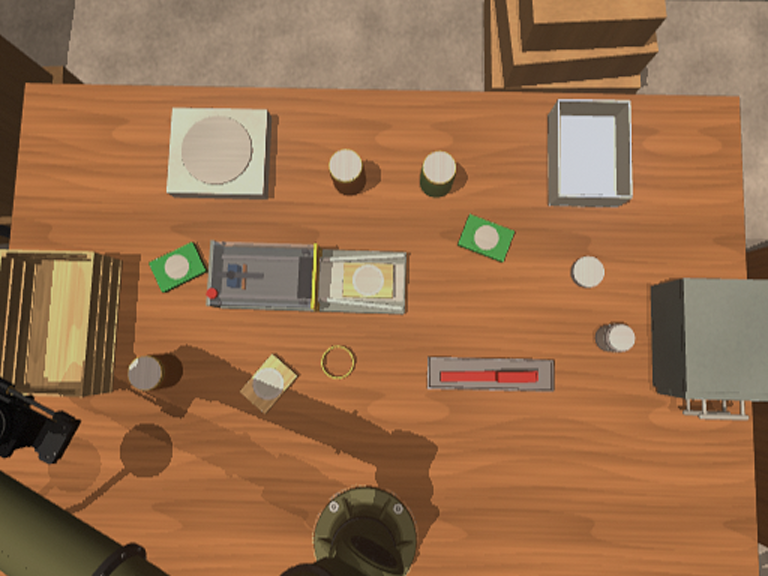

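View pics/scene.png

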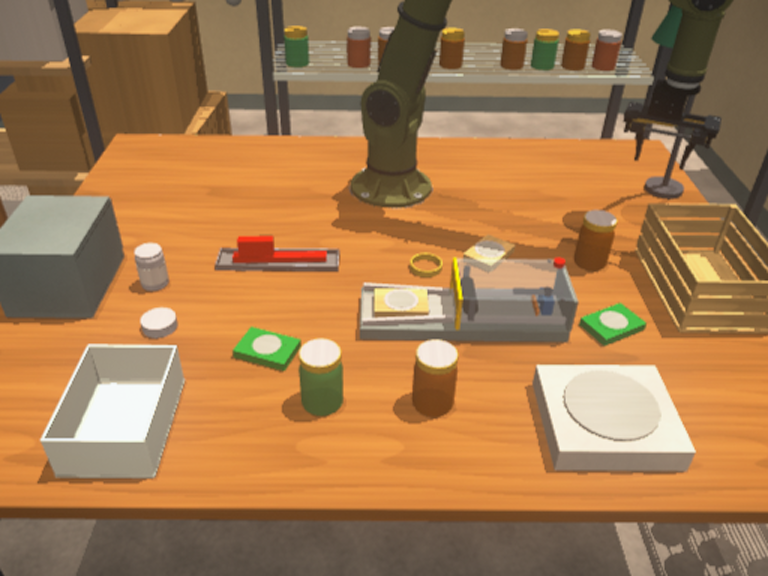

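Top view: there are wooden carrier candidates at (368,280), on the infeed bed between the fences, and at (268,383), on the bare table. The green blocks at (177,267) and (487,237) are decoys. The one on the bed fits the description. The stick is at (490,376), with its handle on the right and its tip to the left. I'll confirm both in a crop.

```bash
python3 - <<'E'
from h import *
import pickle
T=pickle.load(open('top.pkl','rb'));S=pickle.load(open('scene.pkl','rb'))
save(T,'crop1.png',(132,150,382,268),3.2)
save(S,'crop2.png',(230,160,390,235),5)
for n,c in(('top',T),('scene',S)):
    hsv=cv2.cvtColor(c['image'],cv2.COLOR_RGB2HSV)
    for nm,lo,hi in(('red',(0,190,60),(5,255,255)),('yel',(22,180,100),(32,255,255)),('wood',(14,60,120),(28,175,255)),('orange',(5,150,60),(14,255,255)),('blue',(100,80,40),(125,255,255))):
        if nm=='orange':continue
        m=cv2.inRange(hsv,lo,hi)
        k,l,st,ce=cv2.connectedComponentsWithStats(m)
        for i in range(1,k):
            if st[i,4]>25 and (130<ce[i,0]<390) and 145<ce[i,1]<265:
                pts=np.argwhere(l==i)[:,::-1].astype(np.float32)
                print(n,nm,st[i].tolist(),ce[i].round(1),np.round(cv2.boxPoints(cv2.minAreaRect(pts)),1).tolist())
E
```

```text
top wood [229, 175, 34, 24, 315] [246.8 183.3] [[229.0, 198.0], [229.0, 175.0], [262.0, 175.0], [262.0, 198.0]]
top wood [228, 191, 15, 8, 52] [233.6 195.5] [[227.1999969482422, 196.89999389648438], [228.0, 191.0], [242.6999969482422, 193.10000610351562], [241.89999389648438, 199.0]]
top wood [214, 230, 22, 23, 118] [225.1 240.6] [[214.0, 230.0], [235.0, 230.0], [235.0, 252.0], [214.0, 252.0]]
top wood [160, 236, 38, 40, 399] [178.1 257.1] [[158.5, 260.79998779296875], [180.8000030517578, 235.10000610351562], [198.1999969482422, 250.10000610351562], [176.0, 275.8999938964844]]
scene red [155, 158, 63, 17, 580] [180.7 167.4] [[155.0, 174.0], [155.0, 158.0], [217.0, 158.0], [217.0, 174.0]]
scene red [370, 172, 7, 6, 34] [372.6 174.3] [[370.0, 172.0], [376.0, 172.0], [376.0, 177.0], [370.0, 177.0]]
scene yel [302, 171, 6, 29, 83] [304.5 185.8] [[301.0, 171.3000030517578], [304.0, 170.89999389648438], [308.0, 198.89999389648438], [305.0, 199.3000030517578]]
scene wood [375, 143, 14, 12, 73] [381.6 148.7] [[373.0, 149.0], [377.6000061035156, 139.8000030517578], [389.20001220703125, 145.60000610351562], [384.6000061035156, 154.8000030517578]]
scene wood [246, 146, 12, 8, 30] [252.1 149.2] [[245.8000030517578, 147.10000610351562], [256.29998779296875, 146.0], [257.1000061035156, 153.0], [246.60000610351562, 154.1999969482422]]
scene wood [248, 192, 38, 20, 443] [265.8 202.6] [[248.0, 192.0], [285.0, 192.0], [285.0, 211.0], [248.0, 211.0]]
scene wood [203, 205, 10, 9, 34] [207.2 208.4] [[201.60000610351562, 208.8000030517578], [204.60000610351562, 202.8000030517578], [213.0, 207.0], [210.0, 213.0]]
scene wood [173, 209, 25, 6, 50] [185.3 210.9] [[172.89999389648438, 211.5], [173.5, 206.89999389648438], [197.39999389648438, 209.60000610351562], [196.89999389648438, 214.1999969482422]]
```

View pics/crop1.png

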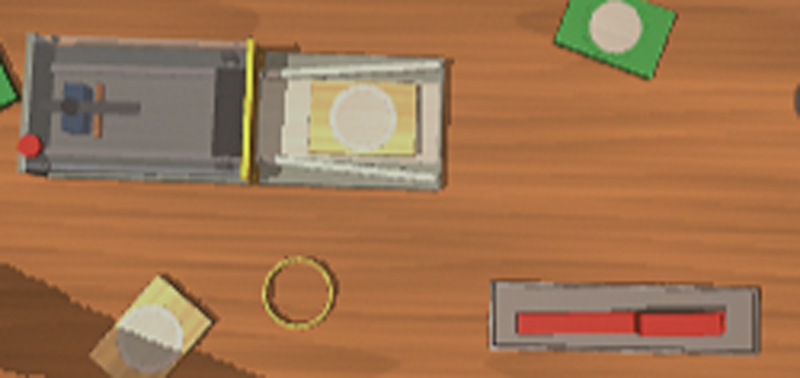

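View pics/crop2.png

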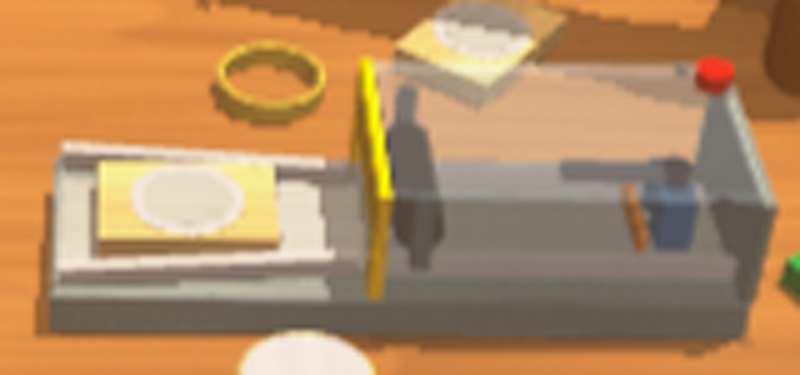

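```bash
python3 - <<'E'
from h import *
import pickle
T=pickle.load(open('top.pkl','rb'));S=pickle.load(open('scene.pkl','rb'))
t=lambda u,v,z: ray(T,u/3.2+132-.3,v/3.2+150-.3,z).round(4)[:2]
s=lambda u,v,z: ray(S,u/5+230-.4,v/5+160-.4,z).round(4)[:2]
print('bed infeed',t(444,58,.03),t(441,188,.03),'guardtop?',t(250,40,.08),t(249,181,.08), 'bed far', t(30,36,.03),t(22,172,.03))
print('carrier T',[t(u,v,.05).tolist() for u,v in((308,82),(417,83),(417,156),(308,153))],t(363,118,.05))
print('carrier S',[s(u,v,.05).tolist() for u,v in((98,162),(277,162),(279,241),(98,241))],s(187,200,.05))
print('bed S infeed near',s(52,297,.03),'far',s(57,160,.03),'far end',s(745,310,.03))
print('tray T z16',[t(u,v,.016).tolist() for u,v in((491,281),(760,287),(757,353),(491,348))])
print('blade tip z20',t(517,314,.02),t(517,334,.02),'butt',t(726,312,.02),'handle z64',[t(u,v,.064).tolist() for u,v in((641,312),(724,311),(724,334),(641,334))])
print('pad z45..60',[t(102,y,z).tolist() for z in(.04,.06) for y in(84,138)])
print('pad S',s(624,183,.06),s(637,250,.04))
for n,c in(('T',T),('S',S)):
    im=cv2.cvtColor(c['image'],cv2.COLOR_RGB2HSV).astype(int)
    m=((im[...,0]<=6)|(im[...,0]>=175))&(im[...,1]>175)&(im[...,2]>70)
    k,l,st,ce=cv2.connectedComponentsWithStats(m.astype(np.uint8))
    for i in range(1,k):
        if st[i,4]>100: print(n,st[i],ce[i], cv2.minAreaRect(np.argwhere(l==i)[:,::-1].astype(np.float32)))
E
```

```text
bed infeed [ 0.6267 -0.0754] [ 0.4898 -0.0755] guardtop? [0.6328 0.1226] [0.4894 0.1179] bed far [0.6398 0.3637] [0.4955 0.3636]
carrier T [[0.5951, 0.065], [0.5968, -0.048], [0.521, -0.0499], [0.5213, 0.0624]] [0.559  0.0069]
carrier S [[0.5254, -0.0461], [0.5237, 0.0663], [0.6021, 0.0626], [0.6036, -0.0462]] [0.5631 0.0085]
bed S infeed near [ 0.6321 -0.0733] far [ 0.4974 -0.0722] far end [0.6385 0.3385]
tray T z16 [[0.3949, -0.13], [0.3961, -0.4094], [0.3284, -0.4061], [0.326, -0.1313]]
blade tip z20 [ 0.3618 -0.1574] [ 0.3413 -0.1577] butt [ 0.3696 -0.3733] handle z64 [[0.369, -0.2784], [0.3722, -0.3612], [0.3494, -0.3612], [0.3472, -0.2785]]
pad z45..60 [[0.5891, 0.2818], [0.5324, 0.2788], [0.5866, 0.2765], [0.5307, 0.2736]]
pad S [0.555  0.2773] [0.5955 0.2808]
T [294 248  65   7 402] [326.77114428 250.67910448] ((326.0, 251.0), (6.0, 64.0), 90.0)
S [155 158  63  17 664] [180.35240964 167.78915663] ((186.0, 166.0), (16.0, 62.0), 90.0)
```

Crops confirm the target: the carrier at top-crop (363,118) sits on the bed, and the one at (155,335) is the spare on the table. The stick's handle is at (682,323) and its tip at (517,324). The orange pad face is at (102,110), world y ≈ 0.28. Next I'll refine the press and stick poses by edge fit.

```bash
cat > fit.py <<'E'
from h import *
from scipy.optimize import differential_evolution as DE
def seg(c,g,A,B,n=60):
    P=A+(B-A)*np.linspace(0.03,.97,n)[:,None]; p=proj(c,P).astype(np.float32)
    d=p[-1]-p[0]; nrm=np.array([-d[1],d[0]])/np.hypot(*d)
    f=lambda o: cv2.remap(g,p[:,0]+o*nrm[0],p[:,1]+o*nrm[1],cv2.INTER_LINEAR)
    f=lambda o: cv2.remap(g,(p[:,:1]+np.float32(o*nrm[0])),(p[:,1:]+np.float32(o*nrm[1])),cv2.INTER_LINEAR).reshape(n,3)
    return np.abs((f(.8)-f(-.8)).mean(0)).sum()
def fit(cs,segs,z0,b):
    gs=[c['image'].astype(np.float32) for c in cs]
    def cost(p):
        a=np.radians(p[2]);R=np.array([[np.cos(a),-np.sin(a),0],[np.sin(a),np.cos(a),0],[0,0,1]]);o=np.array([p[0],p[1],z0])
        return -sum(seg(c,g,R@np.array(A)+o,R@np.array(B)+o) for c,g,ss in zip(cs,gs,segs) for A,B in ss)
    r=DE(cost,b,seed=0,tol=1e-6); return r.x.round(4),round(r.fun,1)
def rect(x0,x1,w,z):
    c=[(x0,-w,z),(x1,-w,z),(x1,w,z),(x0,w,z)]; return [(c[i],c[(i+1)%4]) for i in range(4)]
E
python3 - <<'E'
from fit import *
import pickle
T=pickle.load(open('top.pkl','rb'));S=pickle.load(open('scene.pkl','rb'))
bed=[((-.19,.07,.03),(.23,.07,.03)),((-.19,-.07,.03),(.23,-.07,.03)),((-.19,-.07,.03),(-.19,.07,.03))]
bedS=[((-.19,-.07,.03),(.23,-.07,.03)),((-.19,-.07,0),(.23,-.07,0)),((-.19,-.07,.03),(-.19,.07,.03)),((-.19,-.07,0),(-.19,-.07,.03))]
b=[(.545,.58),(.10,.13),(85,95)]
for cs,ss in(([T],[bed]),([S],[bedS]),([T,S],[bed,bedS])): print('press',*fit(cs,ss,0,b))
cr=rect(-.055,.055,.038,.02)
for cs in([T],[S],[T,S]): print('carrier',*fit(cs,[cr]*len(cs),.03,[(.54,.58),(-.01,.03),(85,95)]))
tr=rect(-.14,.14,.035,.016)
for cs in([T],[S]): print('tray',*fit(cs,[tr],0,[(.345,.375),(-.285,-.255),(86,94)]))
ha=rect(-.04,.04,.011,.06)
for cs,ss in(([T],[ha+rect(.04,.16,.011,.016)[:3]]),([S],[ha])): print('stick',*fit(cs,ss,.004,[(.34,.375),(-.335,-.305),(85,95)]))
E
```

```text
press [ 0.5592  0.1169 89.6566] -366.7
press [ 0.5659  0.1171 88.3213] -392.2
press [ 0.5628  0.1165 89.6605] -717.9
carrier [5.68900e-01 8.40000e-03 9.39461e+01] -376.8
carrier [5.62100e-01 8.80000e-03 8.99873e+01] -555.5
carrier [5.62100e-01 8.80000e-03 8.99916e+01] -928.2
tray [ 0.3608 -0.2712 90.2417] -397.8
tray [ 0.3664 -0.2667 90.4671] -443.3
stick [ 0.357  -0.3177 91.3697] -845.9
stick [ 0.3626 -0.316  91.0141] -403.0
```

```bash
cat >> h.py <<'E'
def sh(targets,cur=None,yaw=None):
    o=sensors.get_obs(); p=np.array(o['tool_pos'] if cur is None else cur); y=o['tool_rot'][2] if yaw is None else yaw; a=np.radians(y)
    for X,Y,Z,W in targets:
        d=np.array([X,Y,Z])-p; print('x %.1f y %.1f z %.1f rz %.3f'%(*(1e3*np.array([np.cos(a)*d[0]+np.sin(a)*d[1],np.sin(a)*d[0]-np.cos(a)*d[1],-d[2]])),np.radians(y-W)))
E
python3 - <<'E'
from h import *
sh([(.42,.45,.24,130),(.54,.25,.24,110),(.57,0,.22,91.2),(.50,-.2,.18,91.2),(.36,-.317,.13,91.2)])
E
```

```text
x -186.1 y -62.8 z -10.4 rz 0.429
x -380.3 y -191.9 z -10.4 rz 0.778
x -514.7 y -404.8 z 9.6 rz 1.106
x -537.4 y -615.5 z 49.6 rz 1.106
x -461.2 y -781.3 z 99.6 rz 1.106
```

>>> {"method": "drive_tool", "body": {
  "moves": [
    {"x":-60,"y":-20,"z":-10,"rz":0.14},
    {"x":-120,"y":-40,"z":-10,"rz":0.28},
    {"x":-186,"y":-63,"z":-10,"rz":0.43},
    {"x":-235,"y":-95,"z":-10,"rz":0.52},
    {"x":-283,"y":-127,"z":-10,"rz":0.61},
    {"x":-332,"y":-160,"z":-10,"rz":0.7},
    {"x":-380,"y":-192,"z":-10,"rz":0.78},
    {"x":-412,"y":-240,"z":-5,"rz":0.86},
    {"x":-446,"y":-293,"z":0,"rz":0.95},
    {"x":-480,"y":-346,"z":5,"rz":1.03},
    {"x":-514,"y":-400,"z":10,"rz":1.106},
    {"x":-520,"y":-453,"z":20,"rz":1.106},
    {"x":-526,"y":-507,"z":30,"rz":1.106},
    {"x":-532,"y":-561,"z":40,"rz":1.106},
    {"x":-537,"y":-615,"z":50,"rz":1.106},
    {"x":-515,"y":-663,"z":65,"rz":1.106},
    {"x":-490,"y":-717,"z":80,"rz":1.106},
    {"x":-461,"y":-781,"z":100,"rz":1.106},
    {"x":-461,"y":-781,"z":100,"rz":1.106},
    {"x":-461,"y":-781,"z":100,"rz":1.106}
  ]
}}

```text
invalid input at $.moves[0]: expected keys x, y, z, rx, ry, rz, fingers
```

```bash
python3 - <<'E'
from h import *
o=sensors.get_obs();print(o['time_s'],o['tool_pos'],o['tool_rot'],o['force'])
sh([(.36,-.317,.032,91.2)])
c=cam('scene'); save(c,'s2.png',(110,80,270,200),4)
print(proj(c,[o['tool_pos']]))
E
```

```text
0.1 [0.27889458 0.58660076 0.22959061] [-1.79902270e+02  5.05425311e-03  1.54576254e+02] [-0.44582138  0.58023375  0.25144548]
x -461.2 y -781.3 z 197.6 rz 1.106
[[439.42800028 106.13093365]]
```

View pics/s2.png

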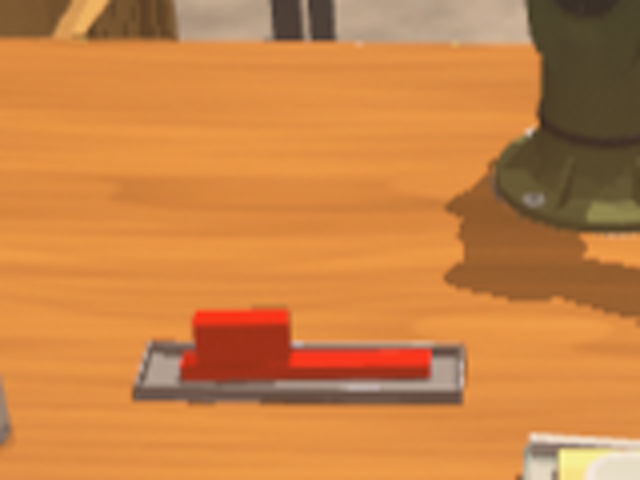

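The call was refused because every row needs all its keys, so the arm hasn't moved. The crop shows the untouched stick in its tray, handle at (242,335) and tip at (430,365). I'll resend with full rows.

>>> {"method": "drive_tool", "body": {
  "moves": [
    {"x":-60,"y":-20,"z":-10,"rx":0,"ry":0,"rz":0.14,"fingers":-1},
    {"x":-120,"y":-40,"z":-10,"rx":0,"ry":0,"rz":0.28,"fingers":-1},
    {"x":-186,"y":-63,"z":-10,"rx":0,"ry":0,"rz":0.43,"fingers":-1},
    {"x":-235,"y":-95,"z":-10,"rx":0,"ry":0,"rz":0.52,"fingers":-1},
    {"x":-283,"y":-127,"z":-10,"rx":0,"ry":0,"rz":0.61,"fingers":-1},
    {"x":-332,"y":-160,"z":-10,"rx":0,"ry":0,"rz":0.7,"fingers":-1},
    {"x":-380,"y":-192,"z":-10,"rx":0,"ry":0,"rz":0.78,"fingers":-1},
    {"x":-412,"y":-240,"z":-5,"rx":0,"ry":0,"rz":0.86,"fingers":-1},
    {"x":-446,"y":-293,"z":0,"rx":0,"ry":0,"rz":0.95,"fingers":-1},
    {"x":-480,"y":-346,"z":5,"rx":0,"ry":0,"rz":1.03,"fingers":-1},
    {"x":-514,"y":-400,"z":10,"rx":0,"ry":0,"rz":1.106,"fingers":-1},
    {"x":-520,"y":-453,"z":20,"rx":0,"ry":0,"rz":1.106,"fingers":-1},
    {"x":-526,"y":-507,"z":30,"rx":0,"ry":0,"rz":1.106,"fingers":-1},
    {"x":-532,"y":-561,"z":40,"rx":0,"ry":0,"rz":1.106,"fingers":-1},
    {"x":-537,"y":-615,"z":50,"rx":0,"ry":0,"rz":1.106,"fingers":-1},
    {"x":-515,"y":-663,"z":65,"rx":0,"ry":0,"rz":1.106,"fingers":-1},
    {"x":-490,"y":-717,"z":80,"rx":0,"ry":0,"rz":1.106,"fingers":-1},
    {"x":-461,"y":-781,"z":100,"rx":0,"ry":0,"rz":1.106,"fingers":-1},
    {"x":-461,"y":-781,"z":100,"rx":0,"ry":0,"rz":1.106,"fingers":-1},
    {"x":-461,"y":-781,"z":100,"rx":0,"ry":0,"rz":1.106,"fingers":-1}
  ]
}}

```text
time_s: 2.65
tool_pos: [0.36, -0.3162, 0.1305]
tool_rot: [180.0, -0.0, 91.1]
force: [0.7, -0.1, -0.8]
grip_width: 0.0868
grasp_force: 0.0
```

```bash
python3 - <<'E'
from h import *
o=sensors.get_obs();print(o['time_s'],o['tool_pos'],o['tool_rot'],o['force'])
sh([(.36,-.317,.032,91.2)])
c=cam('scene'); save(c,'s3.png',(110,80,270,200),4)
print(proj(c,[o['tool_pos']]))
E
```

```text
2.65 [ 0.36000388 -0.31622019  0.13049704] [ 1.79975194e+02 -3.68821552e-02  9.11207965e+01] [ 0.69415777 -0.09219381 -0.82516967]
x -0.8 y -0.0 z 98.5 rz -0.001
[[167.93530067 141.66858787]]
```

View pics/s3.png

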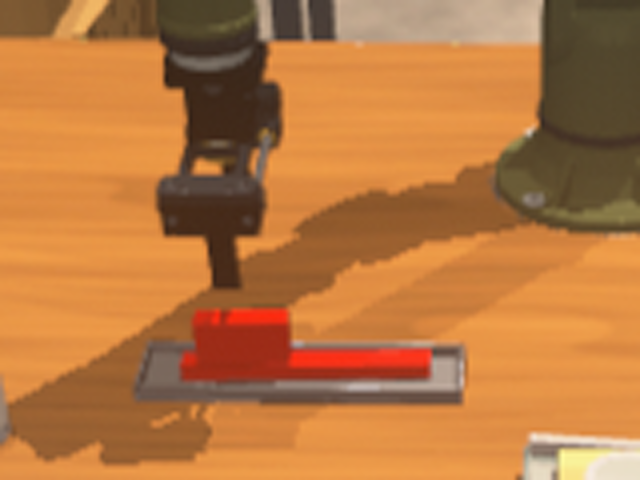

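The gripper is above the handle (crop (225,280)), fingers opening across its thickness. Next I'll descend and grip.

>>> {"method": "drive_tool", "body": {
  "moves": [
    {"x":0,"y":0,"z":40,"rx":0,"ry":0,"rz":0,"fingers":-1},
    {"x":0,"y":0,"z":75,"rx":0,"ry":0,"rz":0,"fingers":-1},
    {"x":0,"y":0,"z":90,"rx":0,"ry":0,"rz":0,"fingers":-1},
    {"x":0,"y":0,"z":97,"rx":0,"ry":0,"rz":0,"fingers":-1},
    {"x":0,"y":0,"z":97,"rx":0,"ry":0,"rz":0,"fingers":-1},
    {"x":0,"y":0,"z":97,"rx":0,"ry":0,"rz":0,"fingers":1},
    {"x":0,"y":0,"z":97,"rx":0,"ry":0,"rz":0,"fingers":1},
    {"x":0,"y":0,"z":97,"rx":0,"ry":0,"rz":0,"fingers":1},
    {"x":0,"y":0,"z":97,"rx":0,"ry":0,"rz":0,"fingers":1},
    {"x":0,"y":0,"z":97,"rx":0,"ry":0,"rz":0,"fingers":1},
    {"x":0,"y":0,"z":97,"rx":0,"ry":0,"rz":0,"fingers":1},
    {"x":0,"y":0,"z":97,"rx":0,"ry":0,"rz":0,"fingers":1}
  ],
  "force": 50
}}

```text
time_s: 4.2
tool_pos: [0.3601, -0.3162, 0.0335]
tool_rot: [-180.0, -0.0, 91.2]
force: [-0.1, -0.3, 0.9]
grip_width: 0.0252
grasp_force: 0.0
```

>>> {"method": "drive_tool", "body": {
  "moves": [
    {"x":0,"y":0,"z":0,"rx":0,"ry":0,"rz":0,"fingers":1},
    {"x":0,"y":0,"z":0,"rx":0,"ry":0,"rz":0,"fingers":1},
    {"x":0,"y":0,"z":0,"rx":0,"ry":0,"rz":0,"fingers":1},
    {"x":0,"y":0,"z":0,"rx":0,"ry":0,"rz":0,"fingers":1},
    {"x":0,"y":0,"z":-20,"rx":0,"ry":0,"rz":0,"fingers":1},
    {"x":0,"y":0,"z":-60,"rx":0,"ry":0,"rz":0,"fingers":1},
    {"x":0,"y":0,"z":-90,"rx":0,"ry":0,"rz":0,"fingers":1},
    {"x":0,"y":0,"z":-90,"rx":0,"ry":0,"rz":0,"fingers":1},
    {"x":0,"y":0,"z":-90,"rx":0,"ry":0,"rz":0,"fingers":1}
  ],
  "force": 50
}}

```text
time_s: 5.32
tool_pos: [0.3596, -0.3156, 0.1226]
tool_rot: [-179.9, -0.1, 91.2]
force: [-0.3, 0.3, -1.4]
grip_width: 0.0216
grasp_force: 49.9
```

```bash
python3 - <<'E'
from fit import *
o=sensors.get_obs();print(o['tool_pos'],o['tool_rot'],o['force'],o['wrist_torque'],o['grip_width'],o['grasp_force'])
T=cam('top');S=cam('scene')
z0=o['tool_pos'][2]+.011-.0405
for cs,ss in(([T],[rect(.04,.16,.011,.016)[:3]]),([S],[rect(-.04,.04,.011,.06)[:1]+rect(.04,.16,.011,.016)[:2]])): print('stick',*fit(cs,ss,z0,[(.34,.375),(-.335,-.305),(85,95)]))
for W in(89.5,90): sh([(.5615,-.222,.13,W)])
E
```

```text
[ 0.35958936 -0.31563697  0.1225933 ] [-1.79939921e+02 -5.91312628e-02  9.12144624e+01] [-0.33225522  0.33040137 -1.41538999] [-0.07980816  0.0712533   0.0586061 ] 0.021619493259049594 49.94682066142559
stick [ 0.3563 -0.3144 91.1889] -424.1
stick [ 0.375  -0.3138 88.1612] -224.2
x 89.3 y 204.2 z -7.9 rz 0.030
x 89.3 y 204.2 z -7.9 rz 0.021
```

>>> {"method": "drive_tool", "body": {
  "moves": [
    {"x":22,"y":50,"z":-8,"rx":0,"ry":0,"rz":0.014,"fingers":1},
    {"x":44,"y":100,"z":-8,"rx":0,"ry":0,"rz":0.028,"fingers":1},
    {"x":66,"y":150,"z":-8,"rx":0,"ry":0,"rz":0.028,"fingers":1},
    {"x":80,"y":185,"z":-8,"rx":0,"ry":0,"rz":0.028,"fingers":1},
    {"x":89,"y":202,"z":-8,"rx":0,"ry":0,"rz":0.028,"fingers":1},
    {"x":89,"y":202,"z":20,"rx":0,"ry":0,"rz":0.028,"fingers":1},
    {"x":89,"y":202,"z":40,"rx":0,"ry":0,"rz":0.028,"fingers":1},
    {"x":89,"y":202,"z":48,"rx":0,"ry":0,"rz":0.028,"fingers":1},
    {"x":89,"y":202,"z":48,"rx":0,"ry":0,"rz":0.028,"fingers":1},
    {"x":89,"y":202,"z":48,"rx":0,"ry":0,"rz":0.028,"fingers":1}
  ]
}}

```text
time_s: 6.68
tool_pos: [0.5606, -0.2235, 0.0765]
tool_rot: [179.9, 0.0, 89.6]
force: [0.4, 0.0, -0.8]
grip_width: 0.0218
grasp_force: 49.9
```

```bash
python3 - <<'E'
from h import *
o=sensors.get_obs();print(o['tool_pos'],o['tool_rot'],o['force'],o['wrist_torque'])
T=cam('top');S=cam('scene')
a=cv2.resize(T['image'][150:255,200:380],None,fx=3,fy=3,interpolation=cv2.INTER_CUBIC)
b=cv2.resize(S['image'][150:240,160:340],None,fx=3,fy=3,interpolation=cv2.INTER_CUBIC)
cv2.imwrite('pics/st.png',np.vstack([a,b])[:,:,::-1])
E
```

```text
[ 0.56064054 -0.22353003  0.07649174] [1.79911091e+02 1.46358814e-02 8.95700668e+01] [ 0.39853765  0.04454384 -0.76578527] [-0.10264508  0.03436674  0.05116788]
```

View pics/st.png

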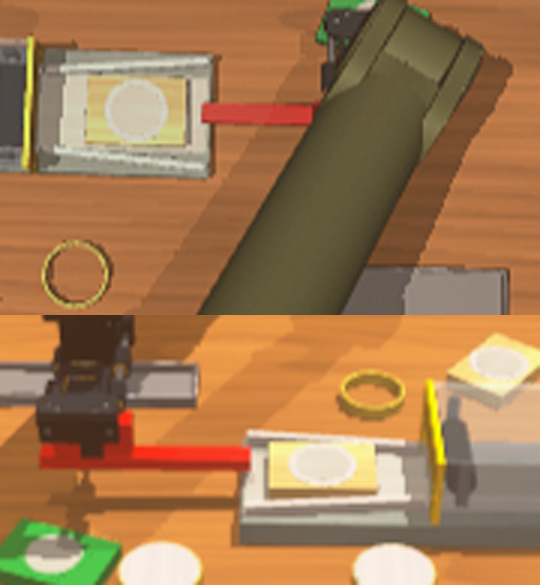

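The tip (top part (203,113)) is over the infeed end, in line with the carrier and clear of it. I'll lower it gently to find the bed.

>>> {"method": "drive_tool", "body": {
  "moves": [
    {"x":0,"y":0,"z":10,"rx":0,"ry":0,"rz":0,"fingers":1},
    {"x":0,"y":0,"z":14,"rx":0,"ry":0,"rz":0,"fingers":1},
    {"x":0,"y":0,"z":15,"rx":0,"ry":0,"rz":0,"fingers":1},
    {"x":0,"y":0,"z":15,"rx":0,"ry":0,"rz":0,"fingers":1},
    {"x":0,"y":0,"z":15,"rx":0,"ry":0,"rz":0,"fingers":1}
  ]
}}

```text
time_s: 7.4
tool_pos: [0.5604, -0.2231, 0.0607]
tool_rot: [180.0, 0.0, 89.6]
force: [-0.3, -0.7, -1.4]
grip_width: 0.0217
grasp_force: 49.9
```

>>> {"method": "drive_tool", "body": {
  "moves": [
    {"x":0,"y":0,"z":0.5,"rx":0,"ry":0,"rz":0,"fingers":1},
    {"x":0,"y":0,"z":1,"rx":0,"ry":0,"rz":0,"fingers":1},
    {"x":0,"y":0,"z":1,"rx":0,"ry":0,"rz":0,"fingers":1},
    {"x":0,"y":0,"z":1,"rx":0,"ry":0,"rz":0,"fingers":1}
  ]
}}

```text
time_s: 7.9
tool_pos: [0.5602, -0.223, 0.0596]
tool_rot: [180.0, -0.0, 89.6]
force: [-0.1, 0.7, -0.3]
grip_width: 0.022
grasp_force: 49.9
```

>>> {"method": "drive_tool", "body": {
  "moves": [
    {"x":0,"y":0,"z":0.5,"rx":0,"ry":0,"rz":0,"fingers":1},
    {"x":0,"y":0,"z":0.5,"rx":0,"ry":0,"rz":0,"fingers":1},
    {"x":0,"y":0,"z":0.5,"rx":0,"ry":0,"rz":0,"fingers":1}
  ]
}}

```text
time_s: 8.28
tool_pos: [0.5603, -0.2231, 0.0592]
tool_rot: [180.0, -0.0, 89.6]
force: [-0.6, -1.2, 0.0]
grip_width: 0.0216
grasp_force: 49.9
```

>>> {"method": "drive_tool", "body": {
  "moves": [
    {"x":5,"y":0,"z":-0.3,"rx":0,"ry":0,"rz":0,"fingers":1},
    {"x":11,"y":0,"z":-0.3,"rx":0,"ry":0,"rz":0,"fingers":1},
    {"x":16,"y":0,"z":-0.3,"rx":0,"ry":0,"rz":0,"fingers":1},
    {"x":20,"y":0,"z":-0.3,"rx":0,"ry":0,"rz":0,"fingers":1},
    {"x":24,"y":0,"z":-0.3,"rx":0,"ry":0,"rz":0,"fingers":1},
    {"x":28,"y":0,"z":-0.3,"rx":0,"ry":0,"rz":0,"fingers":1},
    {"x":32,"y":0,"z":-0.3,"rx":0,"ry":0,"rz":0,"fingers":1},
    {"x":36,"y":0,"z":-0.3,"rx":0,"ry":0,"rz":0,"fingers":1},
    {"x":40,"y":0,"z":-0.3,"rx":0,"ry":0,"rz":0,"fingers":1}
  ]
}}

```text
time_s: 9.4
tool_pos: [0.5606, -0.183, 0.0595]
tool_rot: [180.0, 0.0, 89.6]
force: [-0.4, -3.6, 1.0]
grip_width: 0.0218
grasp_force: 49.9
```

>>> {"method": "drive_tool", "body": {
  "moves": [
    {"x":4,"y":0,"z":0,"rx":0,"ry":0,"rz":0,"fingers":1},
    {"x":8,"y":0,"z":0,"rx":0,"ry":0,"rz":0,"fingers":1},
    {"x":12,"y":0,"z":0,"rx":0,"ry":0,"rz":0,"fingers":1},
    {"x":16,"y":0,"z":0,"rx":0,"ry":0,"rz":0,"fingers":1},
    {"x":20,"y":0,"z":0,"rx":0,"ry":0,"rz":0,"fingers":1}
  ]
}}

```text
time_s: 10.02
tool_pos: [0.5608, -0.1629, 0.0595]
tool_rot: [180.0, 0.0, 89.6]
force: [-0.3, -4.5, 1.4]
grip_width: 0.0218
grasp_force: 49.9
```

```bash
python3 - <<'E'
from h import *
F=[]
for i in range(6):
    S=cam('scene'); o=sensors.get_obs(); F.append(np.r_[o['force'],o['wrist_torque'],o['tool_pos']])
print(np.mean(F,0).round(4),np.std(F,0).round(2)[:3])
T=cam('top')
a=cv2.resize(T['image'][155:215,130:310],None,fx=4,fy=4,interpolation=cv2.INTER_CUBIC)
b=cv2.resize(S['image'][155:230,220:400],None,fx=4,fy=4,interpolation=cv2.INTER_CUBIC)
cv2.imwrite('pics/mid.png',np.vstack([a,b])[:,:,::-1])
E
```

```text
[ 0.1471 -2.0496  1.8264 -0.4067 -0.0087  0.0088  0.5608 -0.1622  0.0593] [0.55 0.44 0.43]
```

View pics/mid.png

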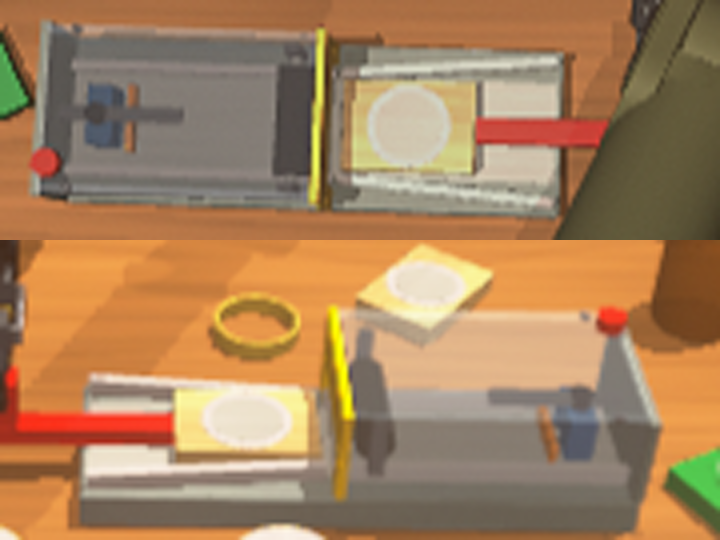

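The stick tip sits squared against the carrier's rear (475,130), and the carrier front is at the guard. Continuing through the roller.

>>> {"method": "drive_tool", "body": {
  "moves": [
    {"x":4,"y":0,"z":-0.3,"rx":0,"ry":0,"rz":0,"fingers":1},
    {"x":8,"y":0,"z":-0.3,"rx":0,"ry":0,"rz":0,"fingers":1},
    {"x":12,"y":0,"z":-0.3,"rx":0,"ry":0,"rz":0,"fingers":1},
    {"x":16,"y":0,"z":-0.3,"rx":0,"ry":0,"rz":0,"fingers":1},
    {"x":20,"y":0,"z":-0.3,"rx":0,"ry":0,"rz":0,"fingers":1},
    {"x":24,"y":0,"z":-0.3,"rx":0,"ry":0,"rz":0,"fingers":1},
    {"x":28,"y":0,"z":-0.3,"rx":0,"ry":0,"rz":0,"fingers":1},
    {"x":32,"y":0,"z":-0.3,"rx":0,"ry":0,"rz":0,"fingers":1},
    {"x":36,"y":0,"z":-0.3,"rx":0,"ry":0,"rz":0,"fingers":1},
    {"x":40,"y":0,"z":-0.3,"rx":0,"ry":0,"rz":0,"fingers":1}
  ]
}}

```text
time_s: 11.62
tool_pos: [0.5609, -0.1245, 0.0599]
tool_rot: [180.0, 0.1, 89.5]
force: [-0.0, -5.3, 0.4]
grip_width: 0.0218
grasp_force: 49.9
```

>>> {"method": "drive_tool", "body": {
  "moves": [
    {"x":4,"y":0,"z":0,"rx":0,"ry":0,"rz":0,"fingers":1},
    {"x":8,"y":0,"z":0,"rx":0,"ry":0,"rz":0,"fingers":1},
    {"x":12,"y":0,"z":0,"rx":0,"ry":0,"rz":0,"fingers":1},
    {"x":16,"y":0,"z":0,"rx":0,"ry":0,"rz":0,"fingers":1},
    {"x":20,"y":0,"z":0,"rx":0,"ry":0,"rz":0,"fingers":1},
    {"x":24,"y":0,"z":0,"rx":0,"ry":0,"rz":0,"fingers":1},
    {"x":28,"y":0,"z":0,"rx":0,"ry":0,"rz":0,"fingers":1},
    {"x":32,"y":0,"z":0,"rx":0,"ry":0,"rz":0,"fingers":1},
    {"x":36,"y":0,"z":0,"rx":0,"ry":0,"rz":0,"fingers":1},
    {"x":40,"y":0,"z":0,"rx":0,"ry":0,"rz":0,"fingers":1}
  ]
}}

```text
time_s: 12.88
tool_pos: [0.5612, -0.0843, 0.0599]
tool_rot: [180.0, 0.1, 89.5]
force: [-0.2, -4.4, 0.5]
grip_width: 0.0218
grasp_force: 49.9
```

>>> {"method": "drive_tool", "body": {
  "moves": [
    {"x":4,"y":0,"z":0,"rx":0,"ry":0,"rz":0,"fingers":1},
    {"x":8,"y":0,"z":0,"rx":0,"ry":0,"rz":0,"fingers":1},
    {"x":12,"y":0,"z":0,"rx":0,"ry":0,"rz":0,"fingers":1},
    {"x":16,"y":0,"z":0,"rx":0,"ry":0,"rz":0,"fingers":1},
    {"x":20,"y":0,"z":0,"rx":0,"ry":0,"rz":0,"fingers":1}
  ]
}}

```text
time_s: 13.5
tool_pos: [0.5612, -0.0643, 0.0598]
tool_rot: [180.0, 0.1, 89.5]
force: [0.3, -4.9, -0.6]
grip_width: 0.0217
grasp_force: 49.9
```

>>> {"method": "drive_tool", "body": {
  "moves": [
    {"x":4,"y":0,"z":0,"rx":0,"ry":0,"rz":0,"fingers":1},
    {"x":8,"y":0,"z":0,"rx":0,"ry":0,"rz":0,"fingers":1},
    {"x":12,"y":0,"z":0,"rx":0,"ry":0,"rz":0,"fingers":1},
    {"x":16,"y":0,"z":0,"rx":0,"ry":0,"rz":0,"fingers":1},
    {"x":20,"y":0,"z":0,"rx":0,"ry":0,"rz":0,"fingers":1}
  ]
}}

```text
time_s: 14.12
tool_pos: [0.5613, -0.0443, 0.0598]
tool_rot: [-180.0, 0.1, 89.5]
force: [0.3, -5.4, 0.2]
grip_width: 0.0217
grasp_force: 49.9
```

>>> {"method": "drive_tool", "body": {
  "moves": [
    {"x":4,"y":0,"z":0,"rx":0,"ry":0,"rz":0,"fingers":1},
    {"x":8,"y":0,"z":0,"rx":0,"ry":0,"rz":0,"fingers":1},
    {"x":12,"y":0,"z":0,"rx":0,"ry":0,"rz":0,"fingers":1},
    {"x":16,"y":0,"z":0,"rx":0,"ry":0,"rz":0,"fingers":1},
    {"x":20,"y":0,"z":0,"rx":0,"ry":0,"rz":0,"fingers":1}
  ]
}}

```text
time_s: 14.75
tool_pos: [0.5615, -0.0244, 0.0598]
tool_rot: [-180.0, 0.1, 89.5]
force: [-1.1, -5.0, -0.5]
grip_width: 0.0215
grasp_force: 49.9
```

>>> {"method": "drive_tool", "body": {
  "moves": [
    {"x":3,"y":0,"z":0,"rx":0,"ry":0,"rz":0,"fingers":1},
    {"x":6,"y":0,"z":0,"rx":0,"ry":0,"rz":0,"fingers":1},
    {"x":9,"y":0,"z":0,"rx":0,"ry":0,"rz":0,"fingers":1},
    {"x":12,"y":0,"z":0,"rx":0,"ry":0,"rz":0,"fingers":1}
  ]
}}

```text
time_s: 15.25
tool_pos: [0.5615, -0.0124, 0.0598]
tool_rot: [-180.0, 0.1, 89.5]
force: [1.0, -5.6, 0.9]
grip_width: 0.0216
grasp_force: 49.9
```

>>> {"method": "drive_tool", "body": {
  "moves": [
    {"x":2,"y":0,"z":0,"rx":0,"ry":0,"rz":0,"fingers":1},
    {"x":4,"y":0,"z":0,"rx":0,"ry":0,"rz":0,"fingers":1},
    {"x":6,"y":0,"z":0,"rx":0,"ry":0,"rz":0,"fingers":1}
  ]
}}

```text
time_s: 15.62
tool_pos: [0.5617, -0.0044, 0.0596]
tool_rot: [-180.0, -0.0, 89.6]
force: [1.4, -2.2, -0.1]
grip_width: 0.0214
grasp_force: 49.9
```

```bash
python3 - <<'E'
from h import *
F=[]
for i in range(6):
    S=cam('scene'); o=sensors.get_obs(); F.append(np.r_[o['force'],o['wrist_torque'],o['tool_pos']])
print(np.mean(F,0).round(4),np.std(F,0).round(2)[:3])
T=cam('top')
a=cv2.resize(T['image'][155:215,130:310],None,fx=4,fy=4,interpolation=cv2.INTER_CUBIC)
b=cv2.resize(S['image'][155:230,220:400],None,fx=4,fy=4,interpolation=cv2.INTER_CUBIC)
cv2.imwrite('pics/mid2.png',np.vstack([a,b])[:,:,::-1])
E
```

```text
[-0.0366 -1.0898  0.3528 -0.3055  0.0439 -0.0218  0.5617 -0.0039  0.0596] [0.41 0.94 0.65]
```

View pics/mid2.png

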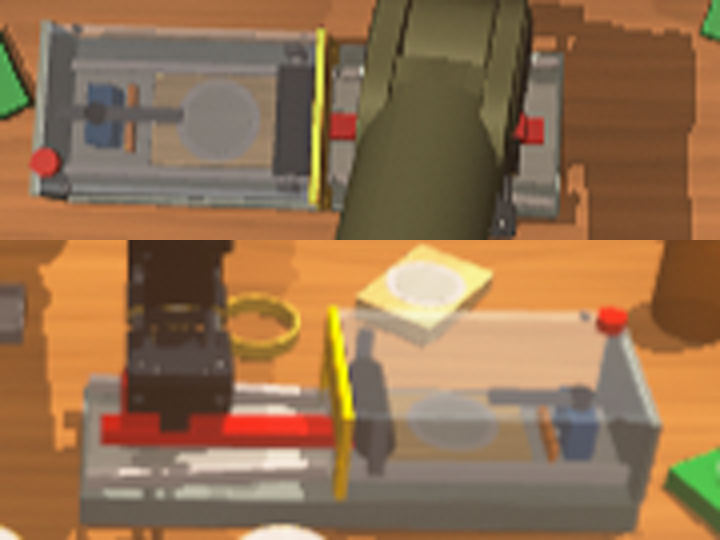

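The carrier's front edge is at (150,118), just past the roller, and the pad is at (136,118), about 10 mm ahead. I'll creep on, reading the moving drag.

>>> {"method": "drive_tool", "body": {
  "moves": [
    {"x":1.5,"y":0,"z":0,"rx":0,"ry":0,"rz":0,"fingers":1},
    {"x":3,"y":0,"z":0,"rx":0,"ry":0,"rz":0,"fingers":1}
  ]
}}

```text
time_s: 16.23
tool_pos: [0.5617, -0.0026, 0.0597]
tool_rot: [-180.0, 0.0, 89.6]
force: [-0.2, -2.5, -0.1]
grip_width: 0.0216
grasp_force: 49.9
```

>>> {"method": "drive_tool", "body": {
  "moves": [
    {"x":1.5,"y":0,"z":0,"rx":0,"ry":0,"rz":0,"fingers":1},
    {"x":3,"y":0,"z":0,"rx":0,"ry":0,"rz":0,"fingers":1}
  ]
}}

```text
time_s: 16.48
tool_pos: [0.5618, 0.0009, 0.0596]
tool_rot: [180.0, 0.0, 89.6]
force: [-0.9, -2.8, 0.1]
grip_width: 0.0217
grasp_force: 49.9
```

>>> {"method": "drive_tool", "body": {
  "moves": [
    {"x":1,"y":0,"z":0,"rx":0,"ry":0,"rz":0,"fingers":1},
    {"x":2,"y":0,"z":0,"rx":0,"ry":0,"rz":0,"fingers":1}
  ]
}}

```text
time_s: 16.73
tool_pos: [0.5618, 0.0031, 0.0596]
tool_rot: [180.0, -0.0, 89.6]
force: [-0.5, -1.9, 0.2]
grip_width: 0.0216
grasp_force: 49.9
```

>>> {"method": "drive_tool", "body": {
  "moves": [
    {"x":0.5,"y":0,"z":0,"rx":0,"ry":0,"rz":0,"fingers":1},
    {"x":1,"y":0,"z":0,"rx":0,"ry":0,"rz":0,"fingers":1}
  ]
}}

```text
time_s: 16.98
tool_pos: [0.5618, 0.004, 0.0597]
tool_rot: [180.0, -0.0, 89.6]
force: [0.9, -1.1, -0.2]
grip_width: 0.0212
grasp_force: 49.9
```

>>> {"method": "drive_tool", "body": {
  "moves": [
    {"x":1,"y":0,"z":0,"rx":0,"ry":0,"rz":0,"fingers":1},
    {"x":2,"y":0,"z":0,"rx":0,"ry":0,"rz":0,"fingers":1}
  ]
}}

```text
time_s: 17.23
tool_pos: [0.5618, 0.006, 0.0596]
tool_rot: [-180.0, -0.0, 89.6]
force: [0.5, -2.5, -1.6]
grip_width: 0.0217
grasp_force: 49.9
```

>>> {"method": "drive_tool", "body": {
  "moves": [
    {"x":0.5,"y":0,"z":0,"rx":0,"ry":0,"rz":0,"fingers":1},
    {"x":1,"y":0,"z":0,"rx":0,"ry":0,"rz":0,"fingers":1}
  ]
}}

```text
time_s: 17.48
tool_pos: [0.5618, 0.007, 0.0597]
tool_rot: [180.0, -0.0, 89.6]
force: [-0.1, -1.6, 0.1]
grip_width: 0.0219
grasp_force: 49.9
```

>>> {"method": "drive_tool", "body": {
  "moves": [
    {"x":0.5,"y":0,"z":0,"rx":0,"ry":0,"rz":0,"fingers":1},
    {"x":1,"y":0,"z":0,"rx":0,"ry":0,"rz":0,"fingers":1}
  ]
}}

```text
time_s: 17.73
tool_pos: [0.5618, 0.008, 0.0597]
tool_rot: [180.0, -0.0, 89.6]
force: [-0.9, -2.3, -0.4]
grip_width: 0.0219
grasp_force: 49.9
```

>>> {"method": "drive_tool", "body": {
  "moves": [
    {"x":0.5,"y":0,"z":0,"rx":0,"ry":0,"rz":0,"fingers":1},
    {"x":1,"y":0,"z":0,"rx":0,"ry":0,"rz":0,"fingers":1}
  ]
}}

```text
time_s: 17.98
tool_pos: [0.5619, 0.009, 0.0597]
tool_rot: [180.0, -0.0, 89.6]
force: [0.1, -1.6, -0.3]
grip_width: 0.0215
grasp_force: 49.9
```

>>> {"method": "drive_tool", "body": {
  "moves": [
    {"x":0.5,"y":0,"z":0,"rx":0,"ry":0,"rz":0,"fingers":1},
    {"x":1,"y":0,"z":0,"rx":0,"ry":0,"rz":0,"fingers":1}
  ]
}}

```text
time_s: 18.23
tool_pos: [0.5618, 0.01, 0.0597]
tool_rot: [180.0, -0.0, 89.6]
force: [0.4, -2.2, 0.3]
grip_width: 0.0218
grasp_force: 49.9
```

>>> {"method": "drive_tool", "body": {
  "moves": [
    {"x":0.5,"y":0,"z":0,"rx":0,"ry":0,"rz":0,"fingers":1},
    {"x":1,"y":0,"z":0,"rx":0,"ry":0,"rz":0,"fingers":1}
  ]
}}

```text
time_s: 18.48
tool_pos: [0.5619, 0.011, 0.0597]
tool_rot: [180.0, -0.0, 89.6]
force: [1.0, -1.6, -1.1]
grip_width: 0.0216
grasp_force: 49.9
```

>>> {"method": "drive_tool", "body": {
  "moves": [
    {"x":0.4,"y":0,"z":0,"rx":0,"ry":0,"rz":0,"fingers":1},
    {"x":0.8,"y":0,"z":0,"rx":0,"ry":0,"rz":0,"fingers":1}
  ]
}}

```text
time_s: 18.73
tool_pos: [0.5619, 0.0118, 0.0597]
tool_rot: [180.0, -0.0, 89.6]
force: [-0.5, -2.7, -1.4]
grip_width: 0.0217
grasp_force: 49.9
```

>>> {"method": "drive_tool", "body": {
  "moves": [
    {"x":0.5,"y":0,"z":0,"rx":0,"ry":0,"rz":0,"fingers":1},
    {"x":1,"y":0,"z":0,"rx":0,"ry":0,"rz":0,"fingers":1}
  ]
}}

```text
time_s: 18.98
tool_pos: [0.5619, 0.0123, 0.0597]
tool_rot: [180.0, 0.0, 89.6]
force: [0.7, -3.1, -0.8]
grip_width: 0.0219
grasp_force: 49.9
```

>>> {"method": "drive_tool", "body": {
  "moves": [
    {"x":0.4,"y":0,"z":0,"rx":0,"ry":0,"rz":0,"fingers":1},
    {"x":0.8,"y":0,"z":0,"rx":0,"ry":0,"rz":0,"fingers":1}
  ]
}}

```text
time_s: 19.23
tool_pos: [0.5619, 0.0126, 0.0597]
tool_rot: [180.0, 0.1, 89.6]
force: [-0.3, -5.1, 0.6]
grip_width: 0.0217
grasp_force: 49.9
```

>>> {"method": "drive_tool", "body": {
  "moves": [
    {"x":0.5,"y":0,"z":0,"rx":0,"ry":0,"rz":0,"fingers":1},
    {"x":1,"y":0,"z":0,"rx":0,"ry":0,"rz":0,"fingers":1},
    {"x":1,"y":0,"z":0,"rx":0,"ry":0,"rz":0,"fingers":1}
  ]
}}

```text
time_s: 19.6
tool_pos: [0.5619, 0.0129, 0.0598]
tool_rot: [180.0, 0.1, 89.5]
force: [-0.5, -6.1, 0.2]
grip_width: 0.0217
grasp_force: 50.0
```

```bash
cat > samp.py <<'E'
from h import *
import sys
F=[]
for i in range(int(sys.argv[1])):
    vision.read_camera('top'); o=sensors.get_obs(); F.append(np.r_[o['force'],o['wrist_torque'],o['tool_pos']*1e3,o['grip_width']*1e3])
F=np.array(F);print(o['time_s'],F.mean(0).round(2),F[:,1].round(1),o['tool_rot'])
E
python3 samp.py 6
```

```text
19.9 [-4.7000e-01 -6.4100e+00  5.9000e-01 -1.3800e+00  2.1000e-01  7.0000e-02
  5.6183e+02  1.2890e+01  5.9770e+01  2.1650e+01] [-6.5 -6.8 -6.7 -6.1 -6.7 -5.7] [-1.79997783e+02  1.00691362e-01  8.95440588e+01]
```

>>> {"method": "drive_tool", "body": {
  "moves": [
    {"x":0.7,"y":0,"z":0,"rx":0,"ry":0,"rz":0,"fingers":1},
    {"x":1.4,"y":0,"z":0,"rx":0,"ry":0,"rz":0,"fingers":1},
    {"x":2,"y":0,"z":0,"rx":0,"ry":0,"rz":0,"fingers":1},
    {"x":2,"y":0,"z":0,"rx":0,"ry":0,"rz":0,"fingers":1}
  ]
}}

```text
time_s: 20.4
tool_pos: [0.5618, 0.0133, 0.0599]
tool_rot: [-180.0, 0.2, 89.5]
force: [-0.8, -9.6, 2.1]
grip_width: 0.0216
grasp_force: 50.0
```

```bash
python3 samp.py 5
```

```text
20.65 [-6.8000e-01 -9.2700e+00  1.6300e+00 -1.9100e+00  3.1000e-01  1.2000e-01
  5.6181e+02  1.3350e+01  5.9900e+01  2.1600e+01] [-9.7 -8.9 -9.  -9.8 -8.8] [-179.99693439    0.19330029   89.49682453]
```

>>> {"method": "drive_tool", "body": {
  "moves": [
    {"x":0.7,"y":0,"z":0,"rx":0,"ry":0,"rz":0,"fingers":1},
    {"x":1.4,"y":0,"z":0,"rx":0,"ry":0,"rz":0,"fingers":1},
    {"x":2.1,"y":0,"z":0,"rx":0,"ry":0,"rz":0,"fingers":1},
    {"x":2.1,"y":0,"z":0,"rx":0,"ry":0,"rz":0,"fingers":1}
  ]
}}

```text
time_s: 21.15
tool_pos: [0.5618, 0.0138, 0.06]
tool_rot: [-180.0, 0.3, 89.5]
force: [-1.2, -12.1, 3.1]
grip_width: 0.0217
grasp_force: 50.0
```

```bash
python3 samp.py 6
```

```text
21.45 [-1.410e+00 -1.216e+01  2.570e+00 -2.420e+00  3.900e-01  1.700e-01
  5.618e+02  1.378e+01  6.003e+01  2.160e+01] [-12.5 -12.1 -12.2 -12.4 -11.8 -11.9] [-179.9943482     0.295618     89.44999789]
```

>>> {"method": "drive_tool", "body": {
  "moves": [
    {"x":0.4,"y":0,"z":0,"rx":0,"ry":0,"rz":0,"fingers":1},
    {"x":0.4,"y":0,"z":0,"rx":0,"ry":0,"rz":0,"fingers":1},
    {"x":0.4,"y":0,"z":0,"rx":0,"ry":0,"rz":0,"fingers":1},
    {"x":0.4,"y":0,"z":0,"rx":0,"ry":0,"rz":0,"fingers":1},
    {"x":0.4,"y":0,"z":0,"rx":0,"ry":0,"rz":0,"fingers":1},
    {"x":0.4,"y":0,"z":0,"rx":0,"ry":0,"rz":0,"fingers":1},
    {"x":0.4,"y":0,"z":0,"rx":0,"ry":0,"rz":0,"fingers":1},
    {"x":0.4,"y":0,"z":0,"rx":0,"ry":0,"rz":0,"fingers":1},
    {"x":0.4,"y":0,"z":0,"rx":0,"ry":0,"rz":0,"fingers":1},
    {"x":0.4,"y":0,"z":0,"rx":0,"ry":0,"rz":0,"fingers":1},
    {"x":0.4,"y":0,"z":0,"rx":0,"ry":0,"rz":0,"fingers":1},
    {"x":0.4,"y":0,"z":0,"rx":0,"ry":0,"rz":0,"fingers":1}
  ]
}}

```text
time_s: 22.95
tool_pos: [0.5618, 0.0138, 0.0601]
tool_rot: [-180.0, 0.3, 89.4]
force: [-0.7, -13.0, 3.0]
grip_width: 0.0216
grasp_force: 50.0
```

```bash
python3 samp.py 4
```

```text
23.15 [-1.3300e+00 -1.2830e+01  2.9200e+00 -2.5900e+00  4.0000e-01  2.0000e-01
  5.6181e+02  1.3810e+01  6.0070e+01  2.1560e+01] [-13.2 -12.7 -12.3 -13. ] [-179.99484915    0.31831424   89.4362139 ]
```

>>> {"method": "drive_tool", "body": {
  "moves": [
    {"x":-1,"y":0,"z":0,"rx":0,"ry":0,"rz":0,"fingers":1},
    {"x":-2,"y":0,"z":0,"rx":0,"ry":0,"rz":0,"fingers":1},
    {"x":-3,"y":0,"z":0,"rx":0,"ry":0,"rz":0,"fingers":1},
    {"x":-4,"y":0,"z":0,"rx":0,"ry":0,"rz":0,"fingers":1},
    {"x":-5,"y":0,"z":0,"rx":0,"ry":0,"rz":0,"fingers":1},
    {"x":-6,"y":0,"z":0,"rx":0,"ry":0,"rz":0,"fingers":1},
    {"x":-7,"y":0,"z":0,"rx":0,"ry":0,"rz":0,"fingers":1},
    {"x":-8,"y":0,"z":-0.1,"rx":0,"ry":0,"rz":0,"fingers":1},
    {"x":-9,"y":0,"z":-0.2,"rx":0,"ry":0,"rz":0,"fingers":1},
    {"x":-10,"y":0,"z":-0.3,"rx":0,"ry":0,"rz":0,"fingers":1},
    {"x":-12,"y":0,"z":-0.3,"rx":0,"ry":0,"rz":0,"fingers":1},
    {"x":-15,"y":0,"z":-0.3,"rx":0,"ry":0,"rz":0,"fingers":1},
    {"x":-20,"y":0,"z":-0.3,"rx":0,"ry":0,"rz":0,"fingers":1},
    {"x":-30,"y":0,"z":-0.3,"rx":0,"ry":0,"rz":0,"fingers":1},
    {"x":-40,"y":0,"z":-0.3,"rx":0,"ry":0,"rz":0,"fingers":1}
  ]
}}

```text
time_s: 25.02
tool_pos: [0.5616, -0.022, 0.06]
tool_rot: [180.0, 0.0, 89.6]
force: [-0.6, -0.2, -1.3]
grip_width: 0.0214
grasp_force: 49.9
```

>>> {"method": "drive_tool", "body": {
  "moves": [
    {"x":-15,"y":0,"z":0,"rx":0,"ry":0,"rz":0,"fingers":1},
    {"x":-30,"y":0,"z":-1,"rx":0,"ry":0,"rz":0,"fingers":1},
    {"x":-50,"y":0,"z":-2,"rx":0,"ry":0,"rz":0,"fingers":1},
    {"x":-75,"y":0,"z":-3,"rx":0,"ry":0,"rz":0,"fingers":1},
    {"x":-100,"y":0,"z":-10,"rx":0,"ry":0,"rz":0,"fingers":1},
    {"x":-130,"y":0,"z":-25,"rx":0,"ry":0,"rz":0,"fingers":1},
    {"x":-160,"y":0,"z":-45,"rx":0,"ry":0,"rz":0,"fingers":1},
    {"x":-190,"y":0,"z":-65,"rx":0,"ry":0,"rz":0,"fingers":1},
    {"x":-205,"y":0,"z":-65,"rx":0,"ry":0,"rz":0,"fingers":1},
    {"x":-205,"y":0,"z":-65,"rx":0,"ry":0,"rz":0,"fingers":1},
    {"x":-205,"y":0,"z":-65,"rx":0,"ry":0,"rz":0,"fingers":1}
  ]
}}

```text
time_s: 26.4
tool_pos: [0.5598, -0.2241, 0.1236]
tool_rot: [-179.9, -0.1, 89.7]
force: [0.5, 0.6, -0.6]
grip_width: 0.0218
grasp_force: 49.9
```

```bash
python3 - <<'E'
from h import *
T=cam('top');S=cam('scene');o=sensors.get_obs();print(o['time_s'],o['tool_pos'],o['tool_rot'])
sh([(.3596,-.3155,.125,91.2),(.3596,-.3155,.0335,91.2)])
a=cv2.resize(T['image'][155:215,130:310],None,fx=4,fy=4,interpolation=cv2.INTER_CUBIC)
b=cv2.resize(S['image'][155:230,220:400],None,fx=4,fy=4,interpolation=cv2.INTER_CUBIC)
cv2.imwrite('pics/end.png',np.vstack([a,b])[:,:,::-1])
E
```

```text
26.5 [ 0.56012693 -0.22397684  0.12395219] [-1.79915475e+02 -7.25289899e-02  8.97289859e+01]
x -92.5 y -200.1 z -1.0 rz -0.026
x -92.5 y -200.1 z 90.5 rz -0.026
```

View pics/end.png

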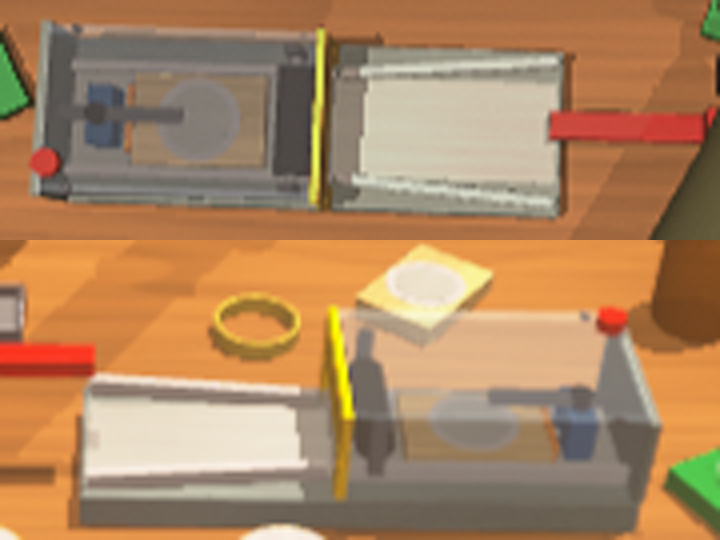

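The carrier's front (131,118) touches the orange pad, and the stick is out of the guard. Next I'll put the stick back in the tray.

>>> {"method": "drive_tool", "body": {
  "moves": [
    {"x":-20,"y":-45,"z":-1,"rx":0,"ry":0,"rz":-0.01,"fingers":1},
    {"x":-40,"y":-90,"z":-1,"rx":0,"ry":0,"rz":-0.02,"fingers":1},
    {"x":-60,"y":-135,"z":-1,"rx":0,"ry":0,"rz":-0.026,"fingers":1},
    {"x":-80,"y":-175,"z":-1,"rx":0,"ry":0,"rz":-0.026,"fingers":1},
    {"x":-92.5,"y":-200,"z":-1,"rx":0,"ry":0,"rz":-0.026,"fingers":1},
    {"x":-92.5,"y":-200,"z":-1,"rx":0,"ry":0,"rz":-0.026,"fingers":1},
    {"x":-92.5,"y":-200,"z":30,"rx":0,"ry":0,"rz":-0.026,"fingers":1},
    {"x":-92.5,"y":-200,"z":60,"rx":0,"ry":0,"rz":-0.026,"fingers":1},
    {"x":-92.5,"y":-200,"z":78,"rx":0,"ry":0,"rz":-0.026,"fingers":1},
    {"x":-92.5,"y":-200,"z":85,"rx":0,"ry":0,"rz":-0.026,"fingers":1},
    {"x":-92.5,"y":-200,"z":87,"rx":0,"ry":0,"rz":-0.026,"fingers":1},
    {"x":-92.5,"y":-200,"z":88.5,"rx":0,"ry":0,"rz":-0.026,"fingers":1},
    {"x":-92.5,"y":-200,"z":89.5,"rx":0,"ry":0,"rz":-0.026,"fingers":1},
    {"x":-92.5,"y":-200,"z":89.5,"rx":0,"ry":0,"rz":-0.026,"fingers":1},
    {"x":-92.5,"y":-200,"z":89.5,"rx":0,"ry":0,"rz":-0.026,"fingers":1}
  ]
}}

```text
time_s: 28.38
tool_pos: [0.3597, -0.3171, 0.0357]
tool_rot: [180.0, -0.0, 91.1]
force: [0.1, -0.1, -1.2]
grip_width: 0.0217
grasp_force: 49.9
```

>>> {"method": "drive_tool", "body": {
  "moves": [
    {"x":0,"y":0,"z":1,"rx":0,"ry":0,"rz":0,"fingers":1},
    {"x":0,"y":0,"z":1.8,"rx":0,"ry":0,"rz":0,"fingers":1},
    {"x":0,"y":0,"z":1.8,"rx":0,"ry":0,"rz":0,"fingers":1},
    {"x":0,"y":0,"z":1.8,"rx":0,"ry":0,"rz":0,"fingers":1}
  ]
}}

```text
time_s: 28.88
tool_pos: [0.3595, -0.317, 0.0336]
tool_rot: [-180.0, -0.0, 91.1]
force: [-0.5, 0.3, -1.8]
grip_width: 0.0215
grasp_force: 49.9
```

```bash
python3 samp.py 4
```

```text
29.075 [-4.1000e-01  7.6000e-01 -8.8000e-01 -9.0000e-02  5.0000e-02  3.0000e-02
  3.5958e+02 -3.1700e+02  3.3640e+01  2.1650e+01] [0.5 1.3 0.5 0.7] [ 1.79994323e+02 -1.70772335e-03  9.10940182e+01]
```

>>> {"method": "drive_tool", "body": {
  "moves": [
    {"x":0,"y":0,"z":0.5,"rx":0,"ry":0,"rz":0,"fingers":1},
    {"x":0,"y":0,"z":0.5,"rx":0,"ry":0,"rz":0,"fingers":1},
    {"x":0,"y":0,"z":0.5,"rx":0,"ry":0,"rz":0,"fingers":-1},
    {"x":0,"y":0,"z":0.5,"rx":0,"ry":0,"rz":0,"fingers":-1},
    {"x":0,"y":0,"z":0.5,"rx":0,"ry":0,"rz":0,"fingers":-1},
    {"x":0,"y":0,"z":0.5,"rx":0,"ry":0,"rz":0,"fingers":-1},
    {"x":0,"y":0,"z":0.5,"rx":0,"ry":0,"rz":0,"fingers":-1},
    {"x":0,"y":0,"z":0.5,"rx":0,"ry":0,"rz":0,"fingers":-1},
    {"x":0,"y":0,"z":0.5,"rx":0,"ry":0,"rz":0,"fingers":-1},
    {"x":0,"y":0,"z":-10,"rx":0,"ry":0,"rz":0,"fingers":-1},
    {"x":0,"y":0,"z":-40,"rx":0,"ry":0,"rz":0,"fingers":-1},
    {"x":0,"y":0,"z":-80,"rx":0,"ry":0,"rz":0,"fingers":-1},
    {"x":0,"y":0,"z":-120,"rx":0,"ry":0,"rz":0,"fingers":-1},
    {"x":0,"y":0,"z":-150,"rx":0,"ry":0,"rz":0,"fingers":-1},
    {"x":0,"y":0,"z":-150,"rx":0,"ry":0,"rz":0,"fingers":-1},
    {"x":0,"y":0,"z":-150,"rx":0,"ry":0,"rz":0,"fingers":-1}
  ]
}}

```text
time_s: 31.08
tool_pos: [0.3592, -0.3167, 0.1833]
tool_rot: [-180.0, -0.0, 91.1]
force: [-0.0, 0.4, -0.7]
grip_width: 0.0868
grasp_force: 0.0
```

```bash
python3 - <<'E'
from fit import *
T=cam('top');S=cam('scene');o=sensors.get_obs();print(o['time_s'],o['tool_pos'],o['force'],o['grip_width'])
print('stick S',*fit([S],[rect(-.04,.04,.011,.06)],.004,[(.34,.375),(-.335,-.305),(85,95)]))
b=cv2.resize(S['image'][120:235,130:390],None,fx=3,fy=3,interpolation=cv2.INTER_CUBIC)
cv2.imwrite('pics/fin.png',b[:,:,::-1])
E
```

```text
31.175 [ 0.35883399 -0.31654181  0.18258609] [ 0.53470061 -0.10246929  0.02475267] 0.0870382624397201
stick S [ 0.3603 -0.3174 91.0225] -421.5
```

View pics/fin.png

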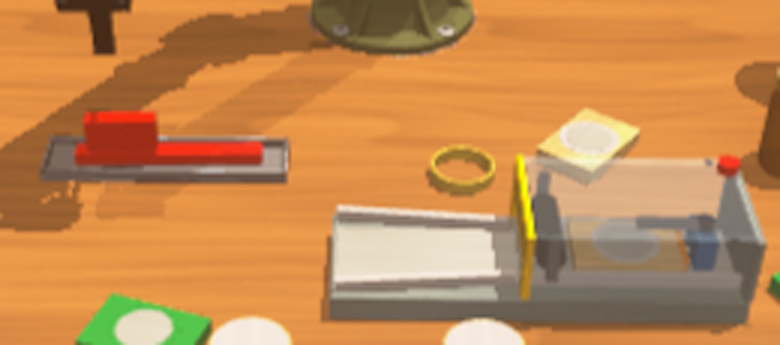

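The stick lies flat in its tray ((170,145)), the carrier rests on the pad ((690,250)), and the gripper is clear of everything. I'm handing in the job.

```bash
python3 -c "
from cell import workorder
print(workorder.sign_off())"
```

```text
the job is handed in; nothing more can be done
None
```

I fed the carrier to the end stop with the push stick and held it there for over 1.5 s at about 12.7 N (sliding took about 2 N); it now rests on the pad, the stick is back in its tray, and I handed the job in at about 31 s.

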